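# Strip the spent cartridges off a vented manifold rail

## Robot

A 6-joint arm with a two-finger parallel gripper is mounted at the origin on the work surface. World frame = base frame: x ahead of the robot, y to its left, z up, the work surface at z = 0. Lengths are in m, angles in degrees, forces in N, time in s.
With the tool pointing down it reaches from about 0.325 to 0.85 m from the base axis. Payload 15.5 kg.
Tool frame: the origin (TCP) lies midway between the tips of the shut fingers; the grasp point (between the pads) lies 19 mm behind it; z points along the fingers, y is the line along which they close (so a half turn about z gives the same grasp; the last joint's range is limited). The gripper opens to 91 mm and grips with 3 to 60 N. Pads are 32 mm wide; open, the fingers measure 118 mm over their backs; the gripper's body (76 mm by 178 mm) begins 60 mm behind the grasp point.
Start: joints at [-69.643, 28.281, 77.091, -0, 74.628, -5.472], TCP at [0.272, -0.563, 0.214] pointing down, gripper open.
Joint ranges: [-166.48, 166.48], [-47.26, 123.95], [12.59, 153.08], [-70.14, 250.14], [6.76, 159.57], [-176.63, 176.63]. Speed limits (degrees/s): [108.29, 108.29, 147.25, 172.46, 172.46, 172.46].

## Interface

Orientations are given as a 3x3 rotation matrix whose columns are the frame's x, y, z axes.
In Python, from bench import ctrl gives the robot as it stands. The module is installed in compiled form; this text tells all that it offers. Calls block until the motion is done:
- ctrl.goto(position, orientation): joint-space move of the TCP to a pose.
- ctrl.move_l(position, vel=0.15, ori=None, contact_N=None): straight line of the TCP; ori=None keeps the orientation; vel is the mean speed in m/s. With contact_N (N) it stops when the force on the tool has changed by that much, and returns True; else False.
- ctrl.movej(angles): joint-space move.
- ctrl.command_gripper(opening): opening from 0.0 (shut) to 1.0 (fully open); the grip force is fixed at half the most; returns when the fingers have stopped.
- ctrl.sleep(seconds).
- ctrl.ik(position, orientation): joint angles nearest the present ones, or None.
- ctrl.read_camera(name): name is "scene" or "side" or "wrist"; returns the picture (400x640x3 uint8, blue, green, red); there is no depth.
- ctrl.camera_params(name): a dict with "fx", "fy", "cx", "cy" (pixels), "pose" (4x4, takes a point from camera to world coordinates); the wrist camera has in their place "T_tool_cam" (4x4, takes a point from camera to tool coordinates, whose origin is the TCP and whose axes are the flange's). Camera axes: x right, y up, looking along -z (the intrinsics and any distortion apply to the point x, -y, -z); pixel columns grow to the right and rows downward; lengths in m; the calibration is good to about 2 mm. A picture is of the moment at which its call begins: read the wrist's pose just before it. camera_params takes no time and is no camera call.
A pose or a line that the arm cannot do raises ctrl.MotionError and nothing moves.
- ctrl.sign_off(): hands the job in; it is judged then, once.
Readings, each from a call of its own:
- ctrl.current_t(): time.
- ctrl.current_q(): joint angles.
- ctrl.current_dq(): joint speeds.
- ctrl.current_effort(): joint torques, N m.
- ctrl.current_tool_pos(): TCP position.
- ctrl.current_eef_rot(): TCP orientation.
- ctrl.current_contact_force(): force on the tool from outside, world axes, zero at the start.
- ctrl.current_wrist_torque(): the same for the moment, N m.
- ctrl.current_grip_width(): opening from 0.0 (shut) to 1.0 (fully open).
- ctrl.current_grasp_force(): force on a finger pad.
Only numpy, scipy, OpenCV 4.12 (cv2) and the standard library are available. Lean on these libraries where they do the work, as an engineer would, in place of code of your own. Each camera call takes 0.05 s, during which the arm holds its last target. There are 200 camera calls.

## Task

Before touching the cartridges, vent the manifold by turning the red knob clockwise to its stop. Then unclip every orange-capped cartridge from the rail and stand each one upright, fully down, in a pocket of its own in the grey rack, leaving the blue-capped cartridge clipped in place and the rest of the bench undisturbed. When all the orange ones are racked, turn the knob back to closed.

Things in the scene. Friction and masses are not known exactly. Their poses are not given: they have to be found in the camera images.
- c1: Spent cartridge, orange top cap: white block 38 mm (own x) x 30 mm (own y), 75 mm tall in all, with two grey legs (the lowest 28 mm) straddling the rail's web. Origin: centre of its underside, z up; the same either way round. Starts clipped on the rail: coming off takes a straight upward pull of about 8 to 15 N. Grip it across the 38 mm near the top. May be absent.
- c2: Spent cartridge, orange top cap: white block 38 mm (own x) x 30 mm (own y), 75 mm tall in all, with two grey legs (the lowest 28 mm) straddling the rail's web. Origin: centre of its underside, z up; the same either way round. Starts clipped on the rail: coming off takes a straight upward pull of about 8 to 15 N. Grip it across the 38 mm near the top. May be absent.
- c3: Spent cartridge, orange top cap: white block 38 mm (own x) x 30 mm (own y), 75 mm tall in all, with two grey legs (the lowest 28 mm) straddling the rail's web. Origin: centre of its underside, z up; the same either way round. Starts clipped on the rail: coming off takes a straight upward pull of about 8 to 15 N. Grip it across the 38 mm near the top. May be absent.
- c4: Spent cartridge, orange top cap: white block 38 mm (own x) x 30 mm (own y), 75 mm tall in all, with two grey legs (the lowest 28 mm) straddling the rail's web. Origin: centre of its underside, z up; the same either way round. Starts clipped on the rail: coming off takes a straight upward pull of about 8 to 15 N. Grip it across the 38 mm near the top. May be absent.
- c5: Spent cartridge, orange top cap: white block 38 mm (own x) x 30 mm (own y), 75 mm tall in all, with two grey legs (the lowest 28 mm) straddling the rail's web. Origin: centre of its underside, z up; the same either way round. Starts clipped on the rail: coming off takes a straight upward pull of about 8 to 15 N. Grip it across the 38 mm near the top. May be absent.
- keep: Cartridge of the same shape and size with a blue top cap, clipped on the rail in one of the six stations. It stays where it is.
- rail: Fixed rail: base plate 90 x 385 x 12 mm, on it a steel web 14 mm thick along own y, top 60 mm up. Origin: on the bench under the middle of the row of six stations, own y -115 to 115 mm, 46 mm apart; a clipped cartridge stands at own x 0, its origin 32 mm up, its axes along the rail's. Sprung noses in the web catch lips in its legs. At own y -205 mm a grey block carries the vent knob.
- rack: Loose grey storage rack, 70 mm (own x) x 244 mm (own y) x 38 mm, 0.9 kg, with five rectangular pockets in a row along own y, 46 mm apart. Origin: centre of its underside, z up.
- rack_slot0 (a point): Middle of the floor of rack pocket 0, 8 mm above the rack's underside. The pocket is 41 mm (rack x) x 33 mm (rack y), 30 mm deep, with a 3 mm chamfer at the mouth; a cartridge stands in it with its 38 mm width along the rack's x and its origin at this point.
- rack_slot1 (a point): Middle of the floor of rack pocket 1, 8 mm above the rack's underside. The pocket is 41 mm (rack x) x 33 mm (rack y), 30 mm deep, with a 3 mm chamfer at the mouth; a cartridge stands in it with its 38 mm width along the rack's x and its origin at this point.
- rack_slot2 (a point): Middle of the floor of rack pocket 2, 8 mm above the rack's underside. The pocket is 41 mm (rack x) x 33 mm (rack y), 30 mm deep, with a 3 mm chamfer at the mouth; a cartridge stands in it with its 38 mm width along the rack's x and its origin at this point.
- rack_slot3 (a point): Middle of the floor of rack pocket 3, 8 mm above the rack's underside. The pocket is 41 mm (rack x) x 33 mm (rack y), 30 mm deep, with a 3 mm chamfer at the mouth; a cartridge stands in it with its 38 mm width along the rack's x and its origin at this point.
- rack_slot4 (a point): Middle of the floor of rack pocket 4, 8 mm above the rack's underside. The pocket is 41 mm (rack x) x 33 mm (rack y), 30 mm deep, with a 3 mm chamfer at the mouth; a cartridge stands in it with its 38 mm width along the rack's x and its origin at this point.
- vent (a joint): Red vent knob: 0 = closed, its bar along the rail's own x; grows as it is turned clockwise seen from above, to 1.5 rad = open, at its stop. Stays where it is left.
- vent_grip (a point): Point on the knob's upright axis at the height to grip: the bar is 42 mm long, 14 mm thick and 32 mm tall, its top 7 mm above this point and its foot 25 mm below it. z up.
- reagent: Clear jar with a blue cap, 60 mm across, 110 mm tall, a bystander. Origin: centre of its underside.
- vial_a: Amber vial with a white cap, 28 mm across, 45 mm tall, a bystander. Origin: centre of its underside.
- vial_b: Another such amber vial, a bystander.
- spanner: Steel spanner 180 mm long lying on the bench, a bystander. Origin: its middle, on the bench.
- driver: Red screwdriver 200 mm long lying on the bench, a bystander. Origin: its middle, on the bench.
There are look-alikes about, which are no part of the job. Leave any pink, turquoise or yellow look-alike of the c4 alone.

How it is judged (in metres and radians):
On the way, in this order (a step that is already met when the one before it is completed fails the run):
1. the vent knob is turned clockwise to open while all cartridges are still clipped on the rail (value of joint vent above 1.2 rad and z of c1 in the frame of rail between 0.026 and 0.038 m and x of c1 in the frame of rail between -0.006 and 0.006 m and angle between each of c1, c2, c3, c4, c5, keep's own z axis and vertical below 0.15 rad and z of c2 in the frame of rail between 0.026 and 0.038 m and x of c2 in the frame of rail between -0.006 and 0.006 m and z of c3 in the frame of rail between 0.026 and 0.038 m and x of c3 in the frame of rail between -0.006 and 0.006 m and z of c4 in the frame of rail between 0.026 and 0.038 m and x of c4 in the frame of rail between -0.006 and 0.006 m and z of c5 in the frame of rail between 0.026 and 0.038 m and x of c5 in the frame of rail between -0.006 and 0.006 m and z of keep in the frame of rail between 0.026 and 0.038 m and x of keep in the frame of rail between -0.006 and 0.006 m), for 0.2 s.
2. every orange cartridge stands in a rack pocket while the vent is still open (value of joint vent above 1.1 rad and ((horizontal distance between c1 and rack_slot0 below 0.007 m and z of c1 in the frame of rack_slot0 below 0.005 m) or (horizontal distance between c1 and rack_slot1 below 0.007 m and z of c1 in the frame of rack_slot1 below 0.005 m) or (horizontal distance between c1 and rack_slot2 below 0.007 m and z of c1 in the frame of rack_slot2 below 0.005 m) or (horizontal distance between c1 and rack_slot3 below 0.007 m and z of c1 in the frame of rack_slot3 below 0.005 m) or (horizontal distance between c1 and rack_slot4 below 0.007 m and z of c1 in the frame of rack_slot4 below 0.005 m)) and angle between each of c1, c2, c3, c4, c5's own z axis and vertical below 0.15 rad and ((horizontal distance between c2 and rack_slot0 below 0.007 m and z of c2 in the frame of rack_slot0 below 0.005 m) or (horizontal distance between c2 and rack_slot1 below 0.007 m and z of c2 in the frame of rack_slot1 below 0.005 m) or (horizontal distance between c2 and rack_slot2 below 0.007 m and z of c2 in the frame of rack_slot2 below 0.005 m) or (horizontal distance between c2 and rack_slot3 below 0.007 m and z of c2 in the frame of rack_slot3 below 0.005 m) or (horizontal distance between c2 and rack_slot4 below 0.007 m and z of c2 in the frame of rack_slot4 below 0.005 m)) and ((horizontal distance between c3 and rack_slot0 below 0.007 m and z of c3 in the frame of rack_slot0 below 0.005 m) or (horizontal distance between c3 and rack_slot1 below 0.007 m and z of c3 in the frame of rack_slot1 below 0.005 m) or (horizontal distance between c3 and rack_slot2 below 0.007 m and z of c3 in the frame of rack_slot2 below 0.005 m) or (horizontal distance between c3 and rack_slot3 below 0.007 m and z of c3 in the frame of rack_slot3 below 0.005 m) or (horizontal distance between c3 and rack_slot4 below 0.007 m and z of c3 in the frame of rack_slot4 below 0.005 m)) and ((horizontal distance between c4 and rack_slot0 below 0.007 m and z of c4 in the frame of rack_slot0 below 0.005 m) or (horizontal distance between c4 and rack_slot1 below 0.007 m and z of c4 in the frame of rack_slot1 below 0.005 m) or (horizontal distance between c4 and rack_slot2 below 0.007 m and z of c4 in the frame of rack_slot2 below 0.005 m) or (horizontal distance between c4 and rack_slot3 below 0.007 m and z of c4 in the frame of rack_slot3 below 0.005 m) or (horizontal distance between c4 and rack_slot4 below 0.007 m and z of c4 in the frame of rack_slot4 below 0.005 m)) and ((horizontal distance between c5 and rack_slot0 below 0.007 m and z of c5 in the frame of rack_slot0 below 0.005 m) or (horizontal distance between c5 and rack_slot1 below 0.007 m and z of c5 in the frame of rack_slot1 below 0.005 m) or (horizontal distance between c5 and rack_slot2 below 0.007 m and z of c5 in the frame of rack_slot2 below 0.005 m) or (horizontal distance between c5 and rack_slot3 below 0.007 m and z of c5 in the frame of rack_slot3 below 0.005 m) or (horizontal distance between c5 and rack_slot4 below 0.007 m and z of c5 in the frame of rack_slot4 below 0.005 m))), for 0.2 s.
3. the vent knob is turned back to closed (value of joint vent below 0.25 rad), for 0.2 s.
At the end, for the whole second after the job is handed in: Every orange cartridge present stands in a rack pocket, within 7 mm of the pocket's centre, down to within 5 mm of its floor and within 8 degrees of upright; the vent knob is within 0.25 rad of closed; the blue cartridge is still clipped on the rail (((horizontal distance between c1 and rack_slot0 below 0.007 m and z of c1 in the frame of rack_slot0 below 0.005 m) or (horizontal distance between c1 and rack_slot1 below 0.007 m and z of c1 in the frame of rack_slot1 below 0.005 m) or (horizontal distance between c1 and rack_slot2 below 0.007 m and z of c1 in the frame of rack_slot2 below 0.005 m) or (horizontal distance between c1 and rack_slot3 below 0.007 m and z of c1 in the frame of rack_slot3 below 0.005 m) or (horizontal distance between c1 and rack_slot4 below 0.007 m and z of c1 in the frame of rack_slot4 below 0.005 m)) and angle between each of c1, c2, c3, c4, c5, keep's own z axis and vertical below 0.15 rad and ((horizontal distance between c2 and rack_slot0 below 0.007 m and z of c2 in the frame of rack_slot0 below 0.005 m) or (horizontal distance between c2 and rack_slot1 below 0.007 m and z of c2 in the frame of rack_slot1 below 0.005 m) or (horizontal distance between c2 and rack_slot2 below 0.007 m and z of c2 in the frame of rack_slot2 below 0.005 m) or (horizontal distance between c2 and rack_slot3 below 0.007 m and z of c2 in the frame of rack_slot3 below 0.005 m) or (horizontal distance between c2 and rack_slot4 below 0.007 m and z of c2 in the frame of rack_slot4 below 0.005 m)) and ((horizontal distance between c3 and rack_slot0 below 0.007 m and z of c3 in the frame of rack_slot0 below 0.005 m) or (horizontal distance between c3 and rack_slot1 below 0.007 m and z of c3 in the frame of rack_slot1 below 0.005 m) or (horizontal distance between c3 and rack_slot2 below 0.007 m and z of c3 in the frame of rack_slot2 below 0.005 m) or (horizontal distance between c3 and rack_slot3 below 0.007 m and z of c3 in the frame of rack_slot3 below 0.005 m) or (horizontal distance between c3 and rack_slot4 below 0.007 m and z of c3 in the frame of rack_slot4 below 0.005 m)) and ((horizontal distance between c4 and rack_slot0 below 0.007 m and z of c4 in the frame of rack_slot0 below 0.005 m) or (horizontal distance between c4 and rack_slot1 below 0.007 m and z of c4 in the frame of rack_slot1 below 0.005 m) or (horizontal distance between c4 and rack_slot2 below 0.007 m and z of c4 in the frame of rack_slot2 below 0.005 m) or (horizontal distance between c4 and rack_slot3 below 0.007 m and z of c4 in the frame of rack_slot3 below 0.005 m) or (horizontal distance between c4 and rack_slot4 below 0.007 m and z of c4 in the frame of rack_slot4 below 0.005 m)) and ((horizontal distance between c5 and rack_slot0 below 0.007 m and z of c5 in the frame of rack_slot0 below 0.005 m) or (horizontal distance between c5 and rack_slot1 below 0.007 m and z of c5 in the frame of rack_slot1 below 0.005 m) or (horizontal distance between c5 and rack_slot2 below 0.007 m and z of c5 in the frame of rack_slot2 below 0.005 m) or (horizontal distance between c5 and rack_slot3 below 0.007 m and z of c5 in the frame of rack_slot3 below 0.005 m) or (horizontal distance between c5 and rack_slot4 below 0.007 m and z of c5 in the frame of rack_slot4 below 0.005 m)) and value of joint vent below 0.25 rad and z of keep in the frame of rail between 0.026 and 0.038 m and x of keep in the frame of rail between -0.006 and 0.006 m); the robot touches nothing.
It fails at once if the blue cartridge is shifted by more than 15 mm (distance of keep from where it was at the start of the episode above 0.015 m).
It fails at once if a bystander is moved by more than 50 mm (distance of any of reagent, vial_a, vial_b, spanner, driver from where it was at the start of the episode above 0.05 m).
Of c1, c2, c3, c4, c5 only 3 to 5 are there at a start; the rules pass over those that are not, and their reading is None.
At some moment in a run one of rack may be knocked a few centimetres aside while the robot is not near it.
It also fails if it takes over 210 s, if anything falls off the work surface, if the arm or the gripper's body presses on something with over 40 N, if the wrist force passes 120 N, or if a joint passes its speed limit or range.

## Working session

There is one attempt and no reset: what is moved stays moved. The work goes in short steps, each a Python script; the robot and the scene stay as the last script left them, time stands still between calls to the robot, and variables do not carry over. Pictures are saved under pics/ and viewed, at most 14 in all, crops included, and the job is handed in when it is done.

```bash
mkdir -p pics; python3 - <<'E'
from bench import ctrl
import cv2,numpy as np
np.set_printoptions(precision=4,suppress=True)
for n in("scene","side","wrist"):
    cv2.imwrite(f"pics/{n}0.png",ctrl.read_camera(n)); print(n,ctrl.camera_params(n))
print(ctrl.current_eef_rot(),ctrl.current_t())
E
```

```text
scene {'fx': 505.72164723194743, 'fy': 505.72164723194743, 'cx': 319.3955284367651, 'cy': 190.20674659430168, 'pose': array([[ 0.003 , -0.7692,  0.639 ,  1.3113],
       [ 1.    ,  0.0022, -0.002 , -0.0157],
       [ 0.0001,  0.639 ,  0.7692,  1.0184],
       [ 0.    ,  0.    ,  0.    ,  1.    ]])}
side {'fx': 389.8671871522174, 'fy': 389.8671871522174, 'cx': 323.27451287513804, 'cy': 193.48673485942584, 'pose': array([[-0.7544,  0.4891, -0.4378,  0.0806],
       [-0.6563, -0.5463,  0.5204,  0.5221],
       [ 0.0153,  0.6799,  0.7331,  0.8686],
       [ 0.    ,  0.    ,  0.    ,  1.    ]])}
wrist {'fx': 276.1245381924138, 'fy': 276.1245381924138, 'cx': 321.5216603138529, 'cy': 198.54580058049729, 'T_tool_cam': array([[-0.    ,  0.9655,  0.2603,  0.0722],
       [ 1.    , -0.0001,  0.0004, -0.0006],
       [ 0.0004,  0.2603, -0.9655, -0.1707],
       [ 0.    ,  0.    ,  0.    ,  1.    ]])}
[[ 0.9001  0.4357 -0.0003]
 [ 0.4357 -0.9001  0.0009]
 [ 0.0001 -0.0009 -1.    ]] 0.15
```

View pics/scene0.png

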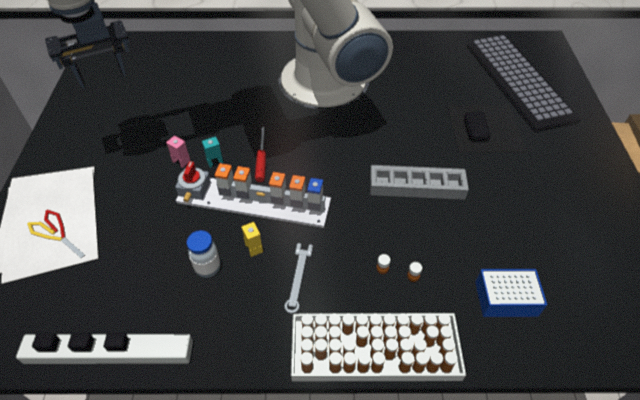

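View pics/side0.png

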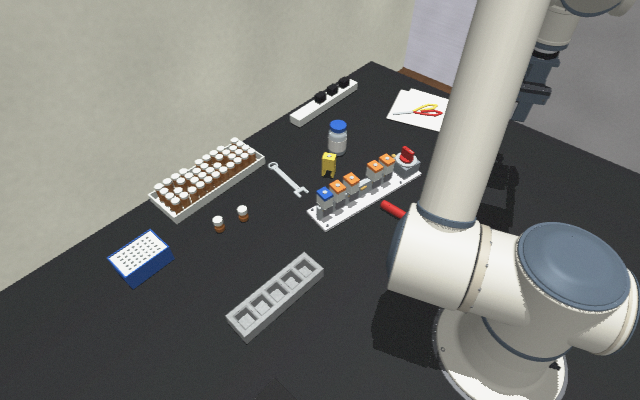

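The scene view has orange caps at (223,170), (242,174), (277,180) and (297,183), with a blue one at (315,186). The red knob is at (191,175) and the rack at (419,182). Look-alikes to avoid: pink (178,150), turquoise (211,150), yellow (252,238). All the orange ones sit on the rail. The side view matches, with caps at (387,160), (375,167), (351,180), (337,187) and blue at (324,194).

```bash
cat > h.py <<'E'
from bench import ctrl
import cv2,numpy as np
np.set_printoptions(precision=4,suppress=True)
HSV=dict(orange=((6,140,130),(16,255,255)),blue=((104,130,60),(125,255,255)),red=((172,140,70),(180,255,255)),red2=((0,140,70),(4,255,255)))
def cam(n):
    p=ctrl.camera_params(n)
    if n=="wrist":
        T=np.eye(4);T[:3,:3]=ctrl.current_eef_rot();T[:3,3]=ctrl.current_tool_pos();p["pose"]=T@p["T_tool_cam"]
    return p
def shot(n,save=None):
    p=cam(n);im=ctrl.read_camera(n)
    if save:cv2.imwrite(f"pics/{save}.png",im)
    return p,im
def ray(p,uv):
    d=np.array([(uv[0]-p["cx"])/p["fx"],-(uv[1]-p["cy"])/p["fy"],-1])
    d=p["pose"][:3,:3]@d;return p["pose"][:3,3],d/np.linalg.norm(d)
def plane(p,uv,z):
    o,d=ray(p,uv);return o+d*(z-o[2])/d[2]
def tri(*obs):
    A=np.zeros((3,3));b=np.zeros(3)
    for p,uv in obs:
        o,d=ray(p,uv);M=np.eye(3)-np.outer(d,d);A+=M;b+=M@o
    x=np.linalg.solve(A,b)
    e=max(np.linalg.norm((np.eye(3)-np.outer(ray(p,uv)[1],ray(p,uv)[1]))@(x-ray(p,uv)[0])) for p,uv in obs)
    return x,e
def mask(im,c):
    h=cv2.cvtColor(im,cv2.COLOR_BGR2HSV);m=cv2.inRange(h,*map(np.array,HSV[c]))
    if c=="red":m|=cv2.inRange(h,*map(np.array,HSV["red2"]))
    return m
def blobs(im,c,amin=30):
    n,l,s,ce=cv2.connectedComponentsWithStats(mask(im,c))
    return [(ce[i].round(1),int(s[i,4]),s[i,:4]) for i in range(1,n) if s[i,4]>=amin]
def px(p,X):
    c=np.linalg.inv(p["pose"])@np.append(X,1);return np.array([p["cx"]-p["fx"]*c[0]/c[2],p["cy"]+p["fy"]*c[1]/c[2]])
E
python3 - <<'E'
from h import *
a=cam("scene");b=cam("side")
A=cv2.imread("pics/scene0.png");B=cv2.imread("pics/side0.png")
for c in("orange","blue","red"):
    for n,i in(("sc",A),("si",B)):print(c,n,[(x[0].tolist(),x[1]) for x in blobs(i,c)])
# rough: bright tops
for s,t in(((191,170),(407,153)),((223,170),(387,160)),((242,174),(375,167)),((277,180),(351,180)),((297,183),(337,187)),((315,186),(324,194))):
    print(*tri((a,s),(b,t)))
for s in((371,167),(468,172),(467,197),(371,193)):print(plane(a,s,.038))
E
```

```text
orange sc [([222.5, 170.4], 150), ([241.0, 173.2], 156), ([276.7, 179.0], 160), ([296.7, 182.1], 156)]
orange si [([386.3, 159.6], 108), ([374.8, 166.2], 110), ([351.1, 178.7], 124), ([337.1, 186.5], 123)]
blue sc [([314.7, 185.0], 162), ([198.8, 241.3], 494), ([507.1, 299.3], 1281)]
blue si [([337.8, 125.7], 187), ([324.3, 193.2], 132), ([145.7, 265.0], 938)]
red sc [([260.1, 165.6], 298), ([190.2, 173.5], 200), ([54.5, 221.4], 143)]
red si [([428.7, 112.3], 83), ([406.0, 154.6], 166), ([392.1, 208.7], 220)]
[ 0.4691 -0.332   0.0843] 5.2704212577228534e-05
[ 0.4867 -0.2472  0.1028] 0.000688585619566103
[ 0.4968 -0.2009  0.1002] 7.70051939515403e-05
[ 0.516  -0.1147  0.0993] 0.0005185392850964563
[ 0.5269 -0.0664  0.1009] 0.0003816032297508256
[ 0.5363 -0.0233  0.1008] 0.0005141267005565357
[0.4182 0.1223 0.038 ]
[0.4364 0.3731 0.038 ]
[0.5199 0.3547 0.038 ]
[0.5063 0.1163 0.038 ]
```

```bash
cat >> h.py <<'E'
def R(yaw):
    "tool down, tool y axis at heading yaw(deg)"
    a=np.radians(yaw);y=np.array([np.cos(a),np.sin(a),0]);z=np.array([0,0,-1.]);return np.column_stack([np.cross(y,z),y,z])
E
python3 - <<'E'
from h import *
for P in([.467,-.335,.2],[.511,-.135,.2],[.467,.24,.2]):
    for y in(-12.5,167.5,77.5,-102.5,-8.5):print(P,y,ctrl.ik(P,R(y)))
print(ctrl.current_q())
# look along rail
ctrl.goto([.535,-.10,.23],R(-102.5));p1,i1=shot("wrist","w1")
ctrl.goto([.485,-.22,.23],R(-102.5));p2,i2=shot("wrist","w2")
np.save("w12.npy",[p1["pose"],p2["pose"]])
for c in("orange","blue","red"):print(c,[[(x[0].tolist(),x[1]) for x in blobs(i,c)] for i in(i1,i2)])
cv2.imwrite("pics/w12.png",cv2.resize(np.vstack([i1,i2]),None,fx=.7,fy=.7))
E
```

```text
[0.467, -0.335, 0.2] -12.5 [-41.6059  25.0365  85.3932  -0.      69.5703 -29.1059]
[0.467, -0.335, 0.2] 167.5 [-41.6059  25.0365  85.3932  -0.      69.5703 150.8941]
[0.467, -0.335, 0.2] 77.5 [ -41.6059   25.0365   85.3932   -0.       69.5703 -119.1059]
[0.467, -0.335, 0.2] -102.5 [-41.6059  25.0365  85.3932  -0.      69.5703  60.8941]
[0.467, -0.335, 0.2] -8.5 [-41.6059  25.0365  85.3932  -0.      69.5703 -33.1059]
[0.511, -0.135, 0.2] -12.5 [-21.2735  21.4278  91.7142  -0.      66.858   -8.7735]
[0.511, -0.135, 0.2] 167.5 [-21.2735  21.4278  91.7142  -0.      66.858  171.2265]
[0.511, -0.135, 0.2] 77.5 [-21.2735  21.4278  91.7142  -0.      66.858  -98.7735]
[0.511, -0.135, 0.2] -102.5 [-21.2735  21.4278  91.7142  -0.      66.858   81.2265]
[0.511, -0.135, 0.2] -8.5 [-21.2735  21.4278  91.7142  -0.      66.858  -12.7735]
[0.467, 0.24, 0.2] -12.5 [20.6817 21.1572 92.1759 -0.     66.6668 33.1817]
[0.467, 0.24, 0.2] 167.5 [  20.6817   21.1572   92.1759   -0.       66.6668 -146.8183]
[0.467, 0.24, 0.2] 77.5 [ 20.6817  21.1572  92.1759  -0.      66.6668 -56.8183]
[0.467, 0.24, 0.2] -102.5 [ 20.6817  21.1572  92.1759  -0.      66.6668 123.1817]
[0.467, 0.24, 0.2] -8.5 [20.6817 21.1572 92.1759 -0.     66.6668 29.1817]
[-69.6439  28.3079  77.1192   0.0002  74.6269  -5.4716]
orange [[([69.7, 86.3], 198), ([126.2, 90.5], 164), ([408.6, 196.4], 81), ([451.0, 202.1], 166), ([294.3, 204.8], 821), ([338.1, 204.5], 801)], [([344.9, 183.4], 667), ([176.1, 184.7], 865), ([220.0, 184.3], 770), ([302.1, 183.2], 667)]]
blue [[([456.1, 11.9], 361), ([255.8, 204.3], 790)], [([137.7, 185.5], 1055)]]
red [[([520.6, 195.7], 1288), ([383.0, 240.6], 435), ([392.7, 284.7], 142)], [([630.5, 20.7], 383), ([416.1, 176.2], 771), ([301.5, 235.1], 724)]]
```

View pics/w12.png

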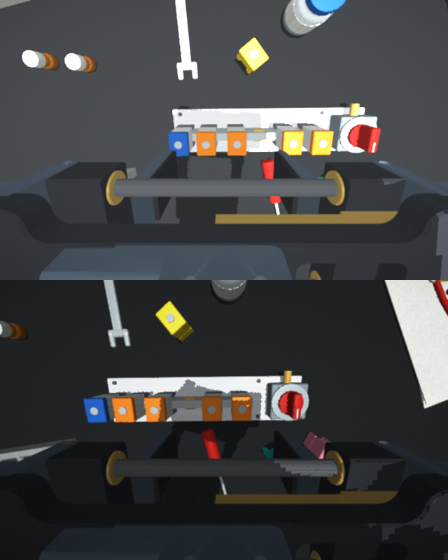

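Wrist views: the row is blue (135,186 in full-res w2), orange (176,185), orange (220,184), a gap, orange (302,183), orange (345,183), then the knob (416,176). Each cap has a light dot at its centre, so I'll triangulate those.

```bash
cat >> h.py <<'E'
def dots(im,zone):
    "centres of the light dots (holes) in cap-coloured blobs inside zone x0,y0,x1,y1"
    h=cv2.cvtColor(im,cv2.COLOR_BGR2HSV);m=cv2.inRange(h,(4,110,60),(32,255,255))|cv2.inRange(h,(100,110,50),(125,255,255))
    z=np.zeros_like(m);x0,y0,x1,y1=zone;z[y0:y1,x0:x1]=m[y0:y1,x0:x1]
    cs,hi=cv2.findContours(z,cv2.RETR_CCOMP,cv2.CHAIN_APPROX_NONE)
    out=[]
    for c,k in zip(cs,hi[0]):
        if k[3]>=0 and cv2.contourArea(c)>12:
            M=cv2.moments(c);out.append((M["m10"]/M["m00"],M["m01"]/M["m00"]))
    return sorted(out)
E
python3 - <<'E'
from h import *
p=[ctrl.camera_params("wrist") for _ in "ab"];ps=np.load("w12.npy")
for q,s in zip(p,ps):q["pose"]=s
im=[cv2.imread(f"pics/w{k}.png") for k in(1,2)]
d=[dots(im[0],(230,170,480,235)),dots(im[1],(110,160,370,210))]
print(np.array(d[0]),np.array(d[1]))
if len(d[0])==len(d[1])==5:
    for a,b in zip(*d):print(*tri((p[0],a),(p[1],b)),plane(p[0],a,.107),plane(p[1],b,.107))
a=cv2.resize(im[0][165:225,230:570],None,fx=2.3,fy=2.3,interpolation=cv2.INTER_CUBIC);b=cv2.resize(im[1][145:205,110:450],None,fx=2.3,fy=2.3,interpolation=cv2.INTER_CUBIC)
cv2.imwrite("pics/crop1.png",np.vstack([a,b]))
E
```

```text
[[254.0284 206.8993]
 [293.7085 206.4016]
 [338.2058 205.9913]
 [418.7607 205.374 ]
 [461.2339 204.7801]] [[134.377  186.9484]
 [174.6803 186.3116]
 [220.1948 185.8409]
 [302.0172 184.7486]
 [345.218  184.1167]]
[ 0.5351 -0.0243  0.1082] 8.662273748111072e-05 [ 0.5349 -0.024   0.107 ] [ 0.5349 -0.0234  0.107 ]
[ 0.5262 -0.0674  0.1085] 6.492256622326996e-05 [ 0.5259 -0.0671  0.107 ] [ 0.526  -0.0665  0.107 ]
[ 0.5159 -0.1154  0.108 ] 6.23158537599168e-05 [ 0.5156 -0.1155  0.107 ] [ 0.5157 -0.115   0.107 ]
[ 0.4977 -0.2023  0.1088] 8.335579135644434e-05 [ 0.497  -0.2028  0.107 ] [ 0.4974 -0.2021  0.107 ]
[ 0.4883 -0.248   0.1089] 4.769262553170548e-05 [ 0.4874 -0.2489  0.107 ] [ 0.4879 -0.2481  0.107 ]
```

View pics/crop1.png

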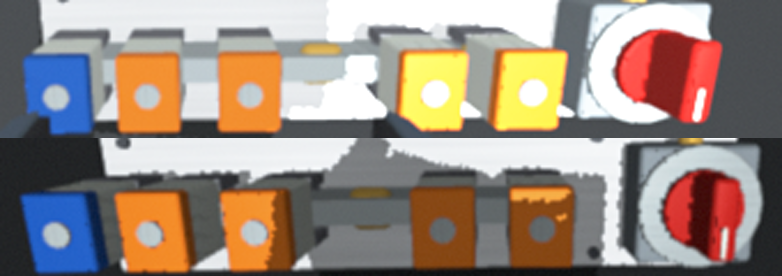

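```bash
python3 - <<'E'
from h import *
p=[ctrl.camera_params("wrist") for _ in "ab"];ps=np.load("w12.npy")
for q,s in zip(p,ps):q["pose"]=s
print("mark",tri((p[0],(533.5,210.7)),(p[1],(425.7,191.5))))
X=np.array([[.5351,-.0243],[.5262,-.0674],[.5159,-.1154],[.4977,-.2023],[.4883,-.248]]);s=np.array([115,69,23,-69,-115])/1e3
k,c=np.polyfit(s,X,1);print("dir",k,"ctr",c,"yaw rail y",np.degrees(np.arctan2(k[1],k[0])),"knob",c-.205*k/np.linalg.norm(k))
print("dev",(X-c-np.outer(s,k))*1e3)
ctrl.move_l([.44,-.34,.23]);P1,i1=shot("wrist","k1");ctrl.move_l([.49,-.34,.23]);P2,i2=shot("wrist","k2")
np.save("k12.npy",[P1["pose"],P2["pose"]])
e=[cv2.resize(i[100:260,230:410],None,fx=2.2,fy=2.2,interpolation=cv2.INTER_CUBIC) for i in(i1,i2)]
cv2.imwrite("pics/crop2.png",np.hstack(e))
E
```

```text
mark (array([ 0.4561, -0.337 ,  0.0929]), np.float64(0.00010475566522606364))
dir [0.204  0.9728] ctr [ 0.5117 -0.136 ] yaw rail y 78.15764784701408 knob [ 0.4696 -0.3366]
dev [[-0.0581 -0.2116]
 [ 0.4244  1.4349]
 [-0.493  -1.8186]
 [ 0.0721  0.7744]
 [ 0.0547 -0.1791]]
```

View pics/crop2.png

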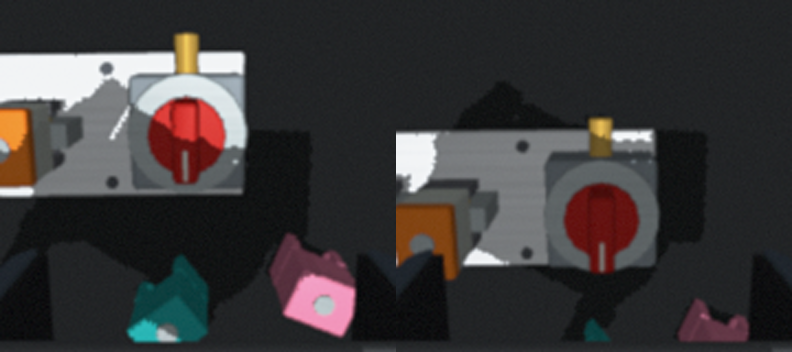

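```bash
python3 - <<'E'
from h import *
p=[ctrl.camera_params("wrist") for _ in "ab"]
for q,s in zip(p,np.load("k12.npy")):q["pose"]=s
f=lambda x,y:(230+x/2.2,100+y/2.2)
for n,a,b in(("mark",(185,166),(206,256)),("rear",(186,100),(205,188)),("front",(186,183),(205,272))):print(n,*tri((p[0],f(*a)),(p[1],f(*b))))
E
```

```text
mark [ 0.4579 -0.3348  0.094 ] 0.00016291431456352037
rear [ 0.4884 -0.3414  0.0676] 0.00010003092508170068
front [ 0.4491 -0.3328  0.0937] 0.0003255589898871083
```

```bash
python3 - <<'E'
from h import *
K=[.4697,-.3368];a0=-101.84
ctrl.goto([*K,.16],R(a0));ctrl.command_gripper(.45)
print("contact",ctrl.move_l([*K,.07],vel=.06,contact_N=8),ctrl.current_tool_pos())
ctrl.command_gripper(0);print(ctrl.current_grip_width()*91,ctrl.current_contact_force())
for d in(20,40,60,75,86):
    ctrl.move_l([*K,.07],ori=R(a0-d),vel=.05) if False else ctrl.goto([*K,.07],R(a0-d))
    print(d,ctrl.current_grip_width()*91,ctrl.current_contact_force(),ctrl.current_wrist_torque())
ctrl.command_gripper(.45);ctrl.move_l([*K,.2])
ctrl.goto([.46,-.34,.23],R(a0-180+90));ctrl.goto([.47,-.34,.23],R(a0))
P,i=shot("wrist","k3");s,j=shot("scene","s3")
cv2.imwrite("pics/crop3.png",np.hstack([cv2.resize(i[100:260,230:410],(396,352)),cv2.resize(j[120:280,160:340],(396,352))]))
print(ctrl.current_t())
E
```

```text
contact False [ 0.4699 -0.3369  0.0703]
14.219298413442855 [0.0987 1.1542 1.1263]
20 13.779604041695563 [1.38   5.2    3.6448] [ 0.942  -0.3597 -0.036 ]
40 13.481537910699968 [4.7337 7.1669 2.7273] [ 1.4712 -0.7821 -0.0357]
60 13.972568864044153 [5.5298 8.6806 2.9038] [ 1.8034 -1.2153 -0.0564]
75 13.984276996597194 [7.772  9.3486 2.3674] [ 1.9197 -1.5422 -0.042 ]
86 13.555973987932964 [9.996  9.0699 1.9988] [ 1.9934 -1.8285 -0.0418]
13.225
```

View pics/crop3.png

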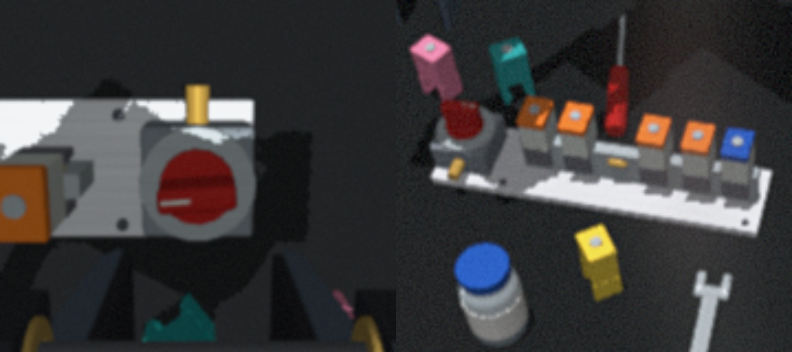

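Knob bar now lies across the rail (mark at (175,203) in the crop), so the vent is open and all the cartridges are still clipped. Next is the rack.

```bash
python3 - <<'E'
from h import *
ctrl.command_gripper(.9)
ctrl.goto([.46,.20,.25],R(-6));a,i=shot("wrist","r1");ctrl.move_l([.48,.26,.25]);b,j=shot("wrist","r2")
np.save("r12.npy",[a["pose"],b["pose"]]);print(ctrl.current_t())
cv2.imwrite("pics/r12.png",np.hstack([i[:,150:500],j[:,150:500]]))
E
```

```text
16.625
```

View pics/r12.png

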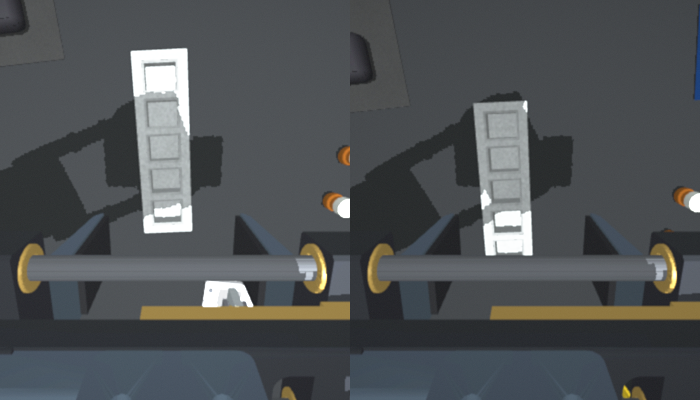

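```bash
cat >> h.py <<'E'
def rack(save=None):
    ctrl.goto([.46,.15,.25],R(-6));p,im=shot("wrist",save)
    m=(im.max(2)>95).astype(np.uint8)*255;m[207:]=0;m[:,:230]=0;m[:,420:]=0
    m=cv2.morphologyEx(m,cv2.MORPH_OPEN,np.ones((5,5)))
    c=max(cv2.findContours(m,cv2.RETR_EXTERNAL,cv2.CHAIN_APPROX_NONE)[0],key=cv2.contourArea)[:,0]
    w=np.array([plane(p,u+.0,.038)[:2] for u in c],np.float32)
    (cx,cy),(a,b),ang=cv2.minAreaRect(w)
    if a<b: ang+=90;a,b=b,a
    # ang = heading of long axis -> rack y near +90
    ang=(ang%180);return np.array([cx,cy]),ang,(a*1e3,b*1e3)
E
python3 - <<'E'
from h import *
p=[ctrl.camera_params("wrist") for _ in "ab"]
for q,s in zip(p,np.load("r12.npy")):q["pose"]=s
for u,v in(((282,51),(274,104)),((337,49),(327,101))):print(*tri((p[0],u),(p[1],v)))
for k in range(2):print(rack("rk%d"%k))
im=cv2.imread("pics/rk0.png");print([int(x) for x in im.max(2)[100,240:400:6]])
E
```

```text
[0.4278 0.3638 0.0465] 1.3856375510331759e-05
[0.496  0.3611 0.0365] 0.00011559001411340136
(array([0.4526, 0.2425]), 86.53663635253906, (246.2424486875534, 73.48168641328812))
(array([0.4527, 0.2425]), 86.54155731201172, (246.28499150276184, 73.43779504299164))
[90, 90, 89, 90, 89, 88, 89, 125, 191, 134, 188, 193, 190, 194, 175, 186, 224, 89, 88, 89, 88, 89, 91, 89, 89, 89, 89]
```

```bash
sed -i 's/im.max(2)>95/im.max(2)>112/' h.py; python3 - <<'E'
from h import *
c,a,s=rack("rk2");print(c,a,s)
p=cam("wrist");im=cv2.imread("pics/rk2.png");y=np.array([np.cos(np.radians(a)),np.sin(np.radians(a))]);x=np.array([y[1],-y[0]])
big=cv2.resize(im[0:210,230:400],None,fx=2.8,fy=2.8,interpolation=cv2.INTER_CUBIC)
for k in range(-2,3):
    for hx,hy,z,col in((.0235,.0195,.038,(0,0,255)),(.0205,.0165,.008,(0,255,0))):
        q=[(px(p,[*(c+y*(.046*k+sy*hy)+x*sx*hx),z])-(230,0))*2.8 for sx,sy in((-1,-1),(-1,1),(1,1),(1,-1))]
        cv2.polylines(big,[np.int32(q)],True,col,1)
q=[(px(p,[*(c+y*sy*.122+x*sx*.035),.038])-(230,0))*2.8 for sx,sy in((-1,-1),(-1,1),(1,1),(1,-1))];cv2.polylines(big,[np.int32(q)],True,(255,0,0),1)
cv2.imwrite("pics/rkc.png",big)
E
```

```text
[0.4526 0.2425] 86.61080169677734 (245.72241306304932, 73.06478172540665)
```

View pics/rkc.png

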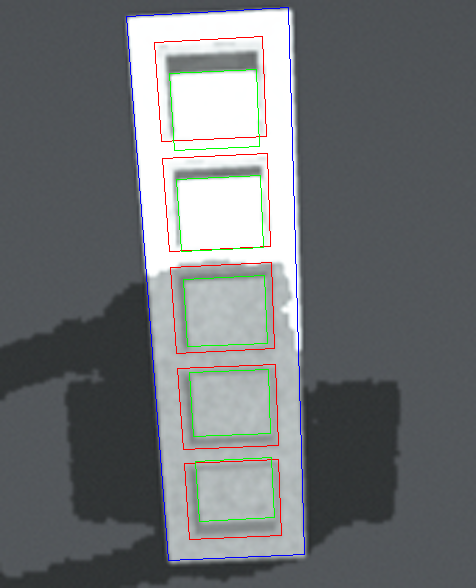

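The overlay lines up with the rack outline and pocket floors (pocket 4 at about (213,110) in the crop). Next: pick the first cartridge and carry it to the far pocket.

```bash
cat >> h.py <<'E'
C=[[.5262,-.0674],[.5159,-.1154],[.4977,-.2023],[.4883,-.248]];YR=-11.84
def pick(i):
    x=C[i];ctrl.command_gripper(.72);ctrl.goto([*x,.17],R(YR))
    if ctrl.move_l([*x,.077],vel=.1,contact_N=10):
        print("CONTACT at",ctrl.current_tool_pos());return False
    ctrl.command_gripper(0);g=ctrl.current_grip_width()*91
    ctrl.move_l([*x,.135],vel=.06);ctrl.move_l([*x,.21],vel=.2)
    print("grip",g,ctrl.current_grip_width()*91,ctrl.current_tool_pos(),ctrl.current_contact_force(),"t",ctrl.current_t());return 34<g<42
def slot(c,a,k):return c+np.array([np.cos(np.radians(a)),np.sin(np.radians(a))])*.046*k
def place(k,save):
    c,a,s=rack(save);print("rack",c,a,s)
    if abs(s[0]-245)>5 or abs(s[1]-72)>4:print("BAD RACK");return False
    x=slot(c,a,k);o=R(a-90)
    ctrl.goto([*x,.115],o);z0=.053
    hit=ctrl.move_l([*x,z0],vel=.05,contact_N=12);z=ctrl.current_tool_pos()[2];print("hit",hit,"z",z,ctrl.current_contact_force())
    if hit and z>.062:return False
    ctrl.command_gripper(.62);ctrl.move_l([*x,.14],vel=.2);print("t",ctrl.current_t());return True
E
python3 - <<'E'
from h import *
if pick(0):print(place(2,"p0"))
s,j=shot("scene","s4");w,i=shot("wrist","w4");cv2.imwrite("pics/v4.png",np.vstack([cv2.resize(j[110:260,160:500],(640,282)),cv2.resize(i[:,150:500],(350,400))[:300,:].copy() if 0 else cv2.resize(i,(640,400))[:300]]))
E
```

```text
grip 37.634735010335326 38.00078895210798 [ 0.5258 -0.0673  0.2092] [-0.8988 -0.0871 -2.238 ] t 22.475
rack [0.4523 0.2378] 86.53926849365234 (255.03957271575928, 72.98257201910019)
BAD RACK
False
```

View pics/v4.png

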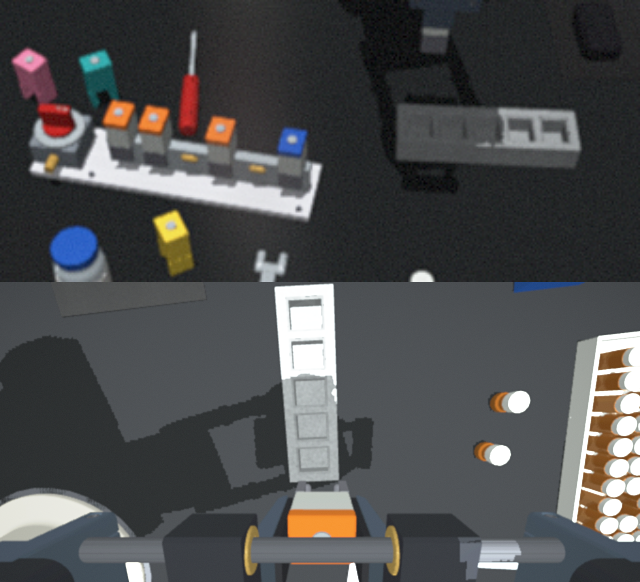

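```bash
sed -i 's/\[.46,.15,.25\]/[.46,.145,.30]/; s/m\[207:\]=0/m[198:]=0/' h.py; python3 - <<'E'
from h import *
ok=place(2,"p0")
print(ok,blobs(cv2.imread("pics/p0.png"),"orange")[:0])
if ok:
    print(rack("p1"))
    i=cv2.imread("pics/p1.png");cv2.imwrite("pics/v5.png",cv2.resize(i[0:210,230:430],None,fx=2.5,fy=2.5,interpolation=cv2.INTER_CUBIC))
    p=cam("wrist");d=dots(i,(230,0,430,200));print([plane(p,u,.083) for u in d])
E
```

```text
rack [0.4527 0.2429] 86.58598327636719 (244.12330985069275, 72.23490625619888)
hit True z 0.053167994812593086 [-0.1741 -1.0427  8.3346]
t 27.25
True []
(array([0.4527, 0.2434]), 86.59381866455078, (245.08121609687805, 72.20208644866943))
[array([0.4567, 0.3356, 0.083 ])]
```

The first cartridge is seated: TCP at 53 mm, and the cap dot is within 2 mm of the pocket at the seated height. On to the rest, one at a time with the same check.

```bash
python3 - <<'E'
from h import *
for i,k in((1,1),(2,0),(3,-1)):
    if not pick(i):break
    if not place(k,f"q{i}"):break
c,a,s=rack("q9");p=cam("wrist");print(c,a,s,[plane(p,u,.083) for u in dots(cv2.imread("pics/q9.png"),(230,0,430,200))],[slot(c,a,k) for k in(-1,0,1,2)])
s,j=shot("scene","s9");sd,jj=shot("side","d9")
cv2.imwrite("pics/v9.png",np.vstack([cv2.resize(j[110:260,160:500],(640,282)),cv2.resize(jj[130:350,200:500],(400,293)).copy() if 0 else cv2.resize(jj[140:350,190:520],(640,300))[:, :]]))
E
```

```text
grip 37.85114981317185 37.815677642493426 [ 0.5157 -0.1153  0.2095] [ 0.1615  0.3135 -1.8137] t 33.0417
rack [0.4526 0.2434] 86.5113296508789 (245.19948661327362, 72.32344895601273)
hit True z 0.053113693812341406 [-0.2645 -1.8967  7.698 ]
t 37.4167
grip 37.9470718702132 37.89701884347102 [ 0.4974 -0.2022  0.2094] [-0.4511 -0.1556 -3.3093] t 42.8417
rack [0.4527 0.2434] 86.51080322265625 (245.17083168029785, 72.06053286790848)
hit True z 0.0531270058910677 [-1.019  -0.5973  8.0725]
t 47.4
grip 37.42439691189813 37.739109097911104 [ 0.488  -0.2478  0.2093] [ 0.2197  0.3345 -2.0308] t 52.8167
rack [0.4522 0.2445] 86.52598571777344 (245.26534974575043, 72.2154974937439)
hit True z 0.05313989431669261 [-0.5033 -0.0049  7.4078]
t 57.4667
[0.4523 0.2445] 86.59583282470703 (245.2196478843689, 72.23919034004211) [array([0.4558, 0.3365, 0.083 ]), array([0.453 , 0.2907, 0.083 ]), array([0.4501, 0.2448, 0.083 ]), array([0.4474, 0.1989, 0.083 ])] [array([0.4496, 0.1986]), array([0.4523, 0.2445]), array([0.455 , 0.2904]), array([0.4578, 0.3363])]
```

View pics/v9.png

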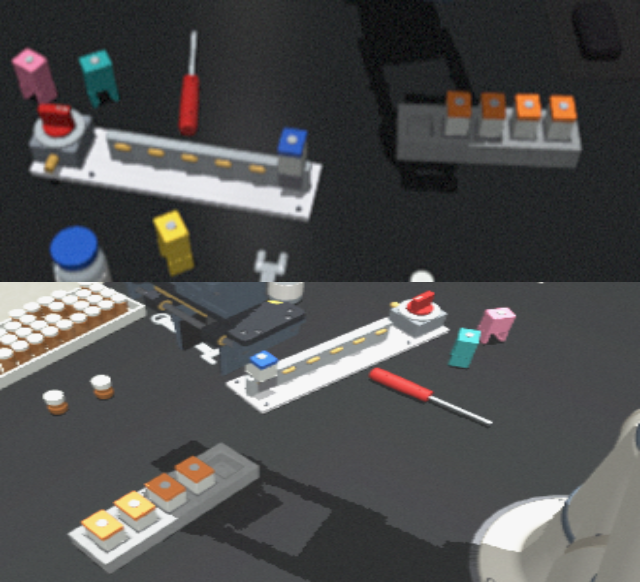

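All four orange cartridges stand in the rack (446–575 across, row ~105) and blue is still clipped at (292,145). Next I close the vent, aiming for the closed angle.

```bash
python3 - <<'E'
from h import *
K=[.4697,-.3368];a0=-101.84
ctrl.goto([.46,-.1,.25],R(a0));ctrl.goto([*K,.16],R(a0-86));ctrl.command_gripper(.45)
print("contact",ctrl.move_l([*K,.07],vel=.06,contact_N=8),ctrl.current_tool_pos())
ctrl.command_gripper(0);print(ctrl.current_grip_width()*91)
for d in(66,46,26,11,0):ctrl.goto([*K,.07],R(a0-d))
print(ctrl.current_contact_force(),ctrl.current_wrist_torque())
ctrl.command_gripper(.45);ctrl.move_l([*K,.2])
ctrl.goto([.47,-.34,.23],R(a0));P,i=shot("wrist","k9")
ctrl.goto([.46,.0,.3],R(YR))
s,j=shot("scene","s10")
cv2.imwrite("pics/v10.png",np.hstack([cv2.resize(i[100:260,230:410],(396,352)),cv2.resize(j[110:260,160:500],(400,352))]))
print(ctrl.current_t())
E
```

```text
contact False [ 0.4699 -0.3369  0.0703]
13.810318287258713
[ 4.9279  1.3969 -2.0737] [ 0.2221 -1.0351 -0.1496]
68.425
```

View pics/v10.png

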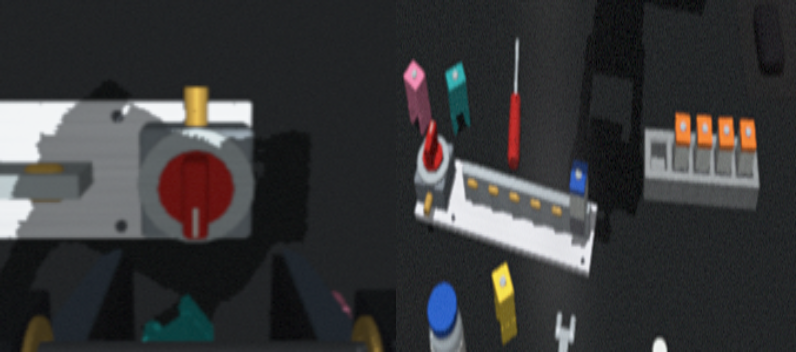

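The knob mark is back on the rail's x at (195,222), the cartridges are racked, blue is clipped and the robot is clear. Handing in.

```bash
python3 -c "
from bench import ctrl
print(ctrl.sign_off())"
```

```text
the job is handed in; nothing more can be done
None
```

I opened the vent, moved all four orange cartridges on the rail into their own rack pockets, left the blue one clipped, closed the vent and handed the job in; the hand-in returned no verdict, but the last pictures show everything in place.

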